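Latch the end cover of a microscope transport case

TASK

The end cover of the blue transport case stands ajar on its rubber seal. Take the draw latch's claw, hook its lip over and behind the keeper bar on the cover and draw it back just until it bites, then swing the lever back and down over centre until it lies flat and the cover is pulled home. The latch is light sheet steel: never press or pull it with more than 25 N, and leave the other things on the bench and on the case where they are.

Things in the scene. Friction and masses are not known exactly. Their poses are not given: they have to be found in the camera images.
- case: Blue rigid transport case, fast on the bench, 210 x 160 mm, top 100 mm above the bench. Origin on the bench straight under the lever's pivot; x points along its length to the end cover, y across, z up. It spans x = -165 to 45 mm. On top: the latch's steel base, two upright cheeks at x = -24 to 10 mm, 36 mm wide overall, 25 mm high
- pivot (a point): Lever's pivot axis (along the case's y), at x = 0, 118 mm above the bench; axes as the case's
- cover (a joint): End cover, a blue block 55 x 160 x 100 mm at the case's +x end, sliding along x; m. 0.005 = ajar at its outer stop (start), about 0 (within 1 mm) when latched, -0.002 inner stop. The seal pushes it out with 12 N at 0.005 and 6 N more per mm inward
- keeper (a point): Keeper on the cover's top: steel bar, 6 mm thick, 36 mm long, across (along y), on two cheeks 12 mm long in x at y = +-15 to 18 mm. Origin at the bar's centre, 116 mm above the bench (16 mm above the cover's top), about 79.5 mm ahead (+x) of the pivot while the cover is ajar; axes as the case's
- lever (a joint): Latch lever on the pivot; rad. 0 = closed: flat, pointing to the case's -x, on a rigid stop; 1.57 = upright; 2.0 = leaning to the keeper. Hinge friction 0.025 N m holds it where left until loaded. With the claw hooked it is over centre below about 0.3: there the load pulls it down
- handle (a point): The lever's flat steel handle, 20 mm wide, 4 mm thick, 8 to 72 mm from the pivot, with a 5 mm lip at its end. Origin on the pivot axis; -x points along it to the tip, z is normal to it: the face to push on for closing (it faces the keeper side when upright, up when closed). Closing with the claw hooked takes about 3 to 5 N at 55 mm
- lever_tip (a point): End of the handle, 68 mm from the pivot, on its closing face
- claw: The latch's claw, a steel plate 22 mm wide, 3 mm thick. Origin on its pin; x points along it to the hooked end, z is up when it lies flat. Plate: x = 16 to 97, z = 5 to 8 mm. At its end a 4 mm lip goes down to z = -5 mm, leaning back 20 degrees to the pin (lower inner edge at x = 91 mm)
- claw_pin (a point): The pin that hinges the claw on the lever, 16 mm from the pivot: at lever = 0 it is at -15.5 mm in x and -4.1 mm in z from the pivot, and turns with the lever. The stiff hinge (0.025 N m) keeps the claw where it is put, so swinging the lever lifts the claw off again unless its lip is drawn snug on the bar
- claw_seat (a point): Where the bar's centre lies in the corner of plate and lip when the hook is seated: x = 90, z = 2 mm in the claw's frame
- claw_grip (a point): Point to pinch the claw across its 22 mm width: middle of the plate, x = 60 mm, z = 6.5 mm in the claw's frame; axes as the claw's. Pulling or pushing the claw here swings the lever along
- claw_lip (a point): Middle of the claw's lip. When the hook is seated it lies about 5 mm beyond (+x) the bar's centre and not above it
- slide_box: Bystander, to be left alone: closed cardboard slide box 40 x 85 x 28 mm lying on top of the case, behind the lever; origin at the centre of its underside
- dropper: Bystander, to be left alone: small white dropper bottle, 32 mm wide, 75 mm tall; origin at the centre of its underside
- wash_bottle: Bystander, to be left alone: clear wash bottle, 64 mm wide, 170 mm tall; origin at the centre of its underside
- jar: Bystander, to be left alone: amber jar, 60 mm wide, 80 mm tall; origin at the centre of its underside
- beaker: Bystander, to be left alone: glass beaker, 68 mm wide, 85 mm tall; origin at the centre of its underside
- petri: Bystander, to be left alone: clear shallow dish, 90 mm wide, 16 mm tall; origin at the centre of its underside
- spatula: Bystander, to be left alone: flat steel spatula, 160 mm long, lying on the bench; origin at the centre of its underside

How it is judged:
On the way, in this order (a step that is already met when the one before it is completed fails the run):
1. the claw's lip is behind the keeper bar and drawn snug against it while the lever is still up (x of claw_lip in the frame of keeper between 0.0005 and 0.0085 m and z of claw_lip in the frame of keeper below 0.0045 m and value of joint lever above 0.8 rad), for 0.3 s.
2. the lever is swung down over centre, flat on its stop, with the claw still hooked and the cover drawn in (x of claw_lip in the frame of keeper between 0.0005 and 0.0075 m and z of claw_lip in the frame of keeper below 0.003 m and value of joint lever below 0.08 rad and value of joint cover below 0.0028 m), for 0.2 s.
At the end, for the whole second after the job is handed in: The claw's lip is behind the keeper bar (lip's middle 0.5 to 7.5 mm beyond the bar's centre and no more than 3 mm above it), the lever is down within 0.08 rad of flat and at rest, and the cover is drawn in to less than 2.8 mm (all of step 2 and velocity of joint lever between -0.05 and 0.05 rad/s); the robot touches nothing.
It fails at once if the lever's handle is pushed with more than 25 N (contact force between any of lever_c0, lever_c1 and anything else above 25 N).
It fails at once if while the fingers are on the claw it is pressed or pulled on the keeper with more than 25 N (contact force between the fingers and claw above 0.5 N and contact force between claw and cover above 25 N).
It fails at once if the fingers press on the cover or its keeper with more than 25 N (contact force between the fingers and cover above 25 N).
It fails at once if any bystander is moved by more than 30 mm (distance of any of slide_box, dropper, wash_bottle, jar, beaker, petri, spatula from where it was at the start of the episode above 0.03 m).
It also fails if it takes over 59 s, if anything falls off the work surface, if the arm or the gripper's body presses on something with over 40 N, if the wrist force passes 120 N, or if a joint passes its speed limit or range.

ROBOT

A 7-joint arm with a two-finger parallel gripper is mounted at the origin on the work surface. World frame = base frame: x ahead of the robot, y to its left, z up, the work surface at z = 0. Lengths are in m, angles in rad, forces in N, time in s.
With the tool pointing down it reaches from about 0.4 to 0.85 m from the base axis. Payload 4.5 kg.
Tool frame: the origin (TCP) lies where the fingers leave the gripper's body, on its centre line; the fingertips stand 64 mm ahead of it and the grasp point (between the pads) lies 45 mm ahead of it; z points along the fingers, y is the line along which they close (so a half turn about z gives the same grasp; the last joint's range is limited). The gripper opens to 88 mm and grips with 3 to 60 N. Pads are 18 mm wide; open, the fingers measure 123 mm over their backs; the gripper's body (75 mm by 187 mm) begins 45 mm behind the grasp point.
Start: joints at [1.154, 0.689, -0.195, 1.565, 0.157, 0.902, -0.215], TCP at [0.272, -0.563, 0.303] pointing down, gripper open.
Joint ranges: [-3.01, 3.01], [-0.46, 2.08], [-1.47, 1.51], [0.13, 2.56], [-1, 4.14], [0.04, 2.09], [-2.66, 2.66]. Speed limits (rad/s): [2.57, 2.57, 3.14, 3.14, 3.14, 3.14, 3.14].

INTERFACE

Orientations are given as a unit quaternion [x, y, z, w].
In Python, from plant import r gives the robot as it stands.
- The arm moves only by the tool play_rows, never from a script. Its arguments are lists of equal length, an entry for each row: "translation": the shift along the tool's x, y, z in m, a list of three; "delta_rot": the turn, a rotation vector about the tool's x, y, z in degrees, a list of three; "grip": the opening, from -1 (shut) to 1 (fully open). In form: {"translation": [[x, y, z], ...], "delta_rot": [[rx, ry, rz], ...], "grip": [grip, ...]}. A call has 1 to 20 rows; each row shifts and turns the commanded pose from where the row before left it, along the tool's axes as they then stand; what a row does not reach is not made up. A row lasts 1/8 s, in which the tool goes at most 62.5 mm and 10.7 degrees, less where a joint would pass 70% of its speed; a pose out of reach is approached as far as the arm can. A call with a gripper value outside its range is refused whole. The fingers move at their own pace and stop on an object; "squeeze" is the grip in N (left out, the last holds). Time passes only in rows, so rows that do not move let the fingers close. It gives the time, the measured TCP pose, the force, the opening and the grip force at its end, in the units of the state.
- r.get_state(): the state, without advancing time (a new reading comes with each control period).
- r.snapshot(name): name is "scene" or "top" or "wrist"; returns the picture (384x512x3 uint8, blue, green, red); there is no depth.
- r.get_calibration(name): a dict with "intrinsics" (3x3 intrinsics, pixels), "eye" and "rotation" of the camera in the world. Camera axes: x right, y up, looking along -z (the intrinsics and any distortion apply to the point x, -y, -z); pixel columns grow to the right and rows downward; lengths in m; the calibration is good to about 2 mm. The wrist camera is an equidistant fisheye: a pixel r from the principal point sees the ray r / f radians off the axis. A picture is of the moment at which its call begins: read the wrist's pose just before it. get_calibration takes no time and is no camera call; for the wrist camera it gives the pose at the moment of the call.
- r.finish_job(): hands the job in; it is judged then, once.
Trained networks look in the newest picture that a camera, given by its name, has taken for a name from the list of things; names that differ only in an ending like _2 or _b are one class to them, and where a whole thing is asked for, a point or a joint stands for the part that bears it (a point fixed in the world has none). Each returns a list of dicts, best first, with "confidence" (0 to 1); they miss things now and then, are a little off and sometimes report something else, mostly with a low value. They report only what shows in the picture. A call takes as long as a camera call.
- r.look_for(camera, target): "point" ([x, y, z] in m, in world coordinates, good to about 4 mm: the middle of the surface that is visible of it).
- r.silhouettes(camera, target): "pixels" (384x512 bool, what is visible of it).
The state is a dict: "clock": time; "q": joint angles; "qd": joint speeds; "joint_torque": joint torques, N m; "tool_pos": TCP position; "eef_rot": TCP orientation; "contact_force": force on the tool from outside, world axes, zero at the start; "moment": the same for the moment, N m; "opening": opening from 0.0 (shut) to 1.0 (fully open); "finger_force": force on a finger pad.
Only numpy, scipy, OpenCV 4.12 (cv2) and the standard library are available. Lean on these libraries where they do the work, as an engineer would, in place of code of your own. Each camera call takes 0.05 s, during which the arm holds its last target. There are 200 camera calls.

## Working session

There is one attempt and no reset: what is moved stays moved. The work goes in short steps, Python scripts to look and compute and a tool call to move; the robot and the scene stay as the last step left them, time stands still between calls to the robot, and variables do not carry over. Pictures are saved under pics/ and viewed, at most 10 in all, crops included, and the job is handed in when it is done.

Besides the shell and the picture viewer there is one more tool, called after ">>>" by a JSON object that holds its "method" and its "body", one argument or row to a line. play_rows: Moves the arm, as the interface text tells. Its arguments: {"type":"object","properties":{"translation":{"type":"array","items":{"type":"array","items":{"type":"number"}}},"delta_rot":{"type":"array","items":{"type":"array","items":{"type":"number"}}},"grip":{"type":"array","items":{"type":"number"}},"squeeze":{"type":"number"}},"required":["translation","delta_rot","grip"]}

```bash
mkdir -p pics; ls; python3 - <<'E'
from plant import r
import cv2, numpy as np
s=r.get_state(); print(s)
for c in ("scene","top"):
    im=r.snapshot(c); cv2.imwrite(f"pics/{c}0.png",im)
    k=r.get_calibration(c); print(c,k)
    for t in ("case","cover","keeper","lever","claw","handle","lever_tip","claw_grip","claw_lip","pivot","slide_box","dropper"):
        print(t,[(np.round(d["point"],3).tolist(),round(d["confidence"],2)) for d in r.look_for(c,t)[:2]])
E
```

```text
pics
{'clock': 0.0, 'q': array([ 1.15377095,  0.69002589, -0.19450808,  1.56636461,  0.15730846,
        0.90246532, -0.21510656]), 'qd': array([-7.80392244e-04,  4.47456969e-05, -1.69592404e-03, -1.87319104e-03,
        9.80421725e-04, -6.29774548e-04,  2.61335262e-04]), 'joint_torque': array([-8.10947877e-04, -5.27576745e+01, -1.26721054e+00, -1.53431797e+01,
       -5.27002453e-02,  6.59472644e-03,  1.74045458e-04]), 'tool_pos': array([ 0.27205119, -0.56210651,  0.30187812]), 'eef_rot': array([ 9.74692464e-01,  2.23548040e-01, -2.75768521e-04, -8.93822191e-04]), 'contact_force': array([0.61878886, 0.62534171, 0.4579568 ]), 'moment': array([ 0.01654956, -0.01005331, -0.01511844]), 'finger_force': 0.0, 'opening': 0.997903105205001}
scene {'intrinsics': array([[381.72013179,   0.        , 248.41530119],
       [  0.        , 381.72013179, 191.46080935],
       [  0.        ,   0.        ,   1.        ]]), 'eye': array([ 1.31672778, -0.04927071,  0.77883268]), 'rotation': array([0.2893232 , 0.26849196, 0.64248244, 0.65682606])}
case [([0.549, -0.012, 0.099], 0.88), ([0.734, -0.274, 0.
[... 779 characters left out ...]
: array([ 4.11301537e-01, -9.65247156e-05,  1.24121020e+00]), 'rotation': array([-0.05838123,  0.05471103,  0.70858241, -0.70107724])}
case [([0.49, -0.008, 0.103], 0.78)]
cover [([0.469, 0.085, 0.101], 0.58)]
keeper [([0.47, 0.088, 0.097], 0.76), ([0.486, 0.032, 0.167], 0.25)]
lever [([0.487, 0.032, 0.166], 0.72)]
claw [([0.489, 0.043, 0.167], 0.74), ([0.511, -0.123, 0.128], 0.62)]
handle []
lever_tip [([0.488, 0.033, 0.166], 0.63), ([0.445, -0.356, 0.001], 0.55)]
claw_grip [([0.486, 0.038, 0.166], 0.46)]
claw_lip [([0.48, 0.042, 0.167], 0.6)]
pivot [([0.491, -0.007, 0.1], 0.66)]
slide_box [([0.51, -0.122, 0.129], 0.66), ([0.481, 0.038, 0.164], 0.22)]
dropper [([0.446, 0.387, 0.053], 0.61)]
```

```bash
python3 - <<'E'
import cv2
a=cv2.imread("pics/scene0.png")[100:300,130:400]; b=cv2.imread("pics/top0.png")[60:250,150:400]
cv2.imwrite("pics/a.png",cv2.resize(a,(800,593),interpolation=cv2.INTER_CUBIC)); cv2.imwrite("pics/b.png",cv2.resize(b,(790,600),interpolation=cv2.INTER_CUBIC))
E
```

```text
(no output)
```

View pics/scene0.png

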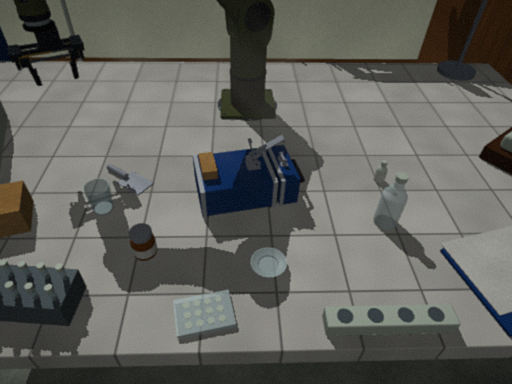

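View pics/top0.png

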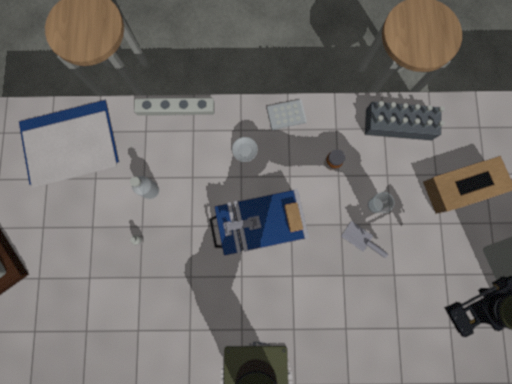

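View pics/a.png

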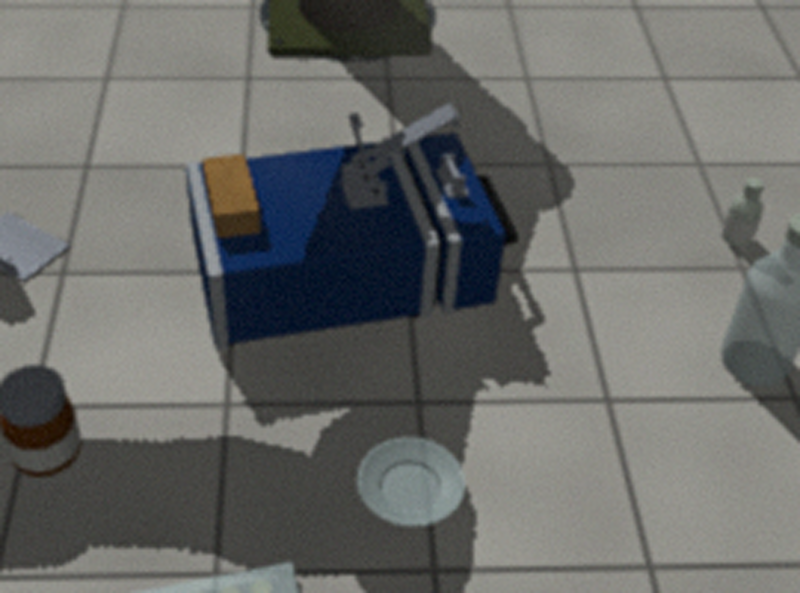

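View pics/b.png

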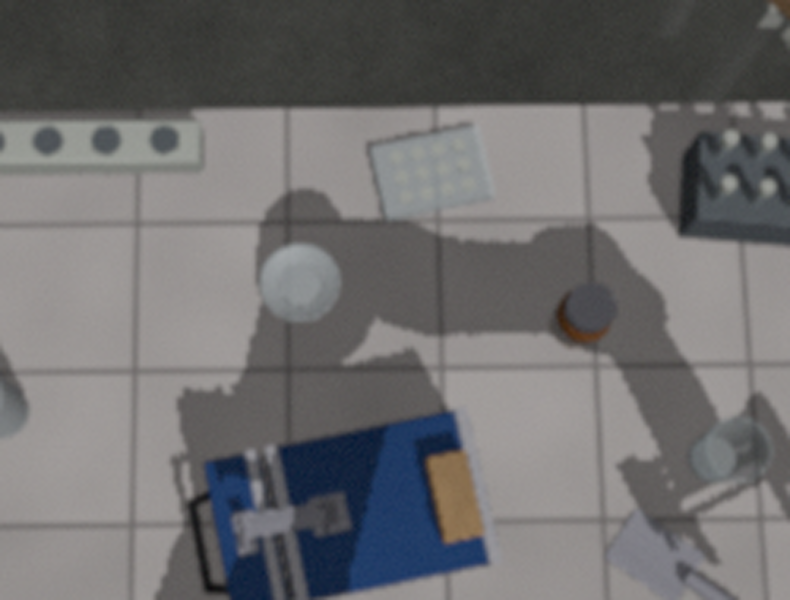

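```bash
cat > h.py <<'E'
from plant import r
import cv2, numpy as np
from scipy.spatial.transform import Rotation as R
def ray(c,uv,cal=None):
    k=cal or r.get_calibration(c);K=k["intrinsics"];Q=R.from_quat(k["rotation"])
    x=(uv[0]-K[0,2])/K[0,0];y=(uv[1]-K[1,2])/K[1,1]
    if c=="wrist":
        t=np.hypot(x,y);s=np.sinc(t/np.pi);d=np.array([x*s,-y*s,-np.cos(t)])
    else: d=np.array([x,-y,-1.])
    return np.array(k["eye"]),Q.apply(d)
def atz(c,uv,z,cal=None):
    e,d=ray(c,uv,cal);return e+d*(z-e[2])/d[2]
def proj(c,P,cal=None):
    k=cal or r.get_calibration(c);K=k["intrinsics"];Q=R.from_quat(k["rotation"])
    p=Q.inv().apply(np.atleast_2d(P)-k["eye"]);x,y,z=p[:,0],-p[:,1],-p[:,2]
    if c=="wrist":
        h=np.hypot(x,y);t=np.arctan2(h,z)/np.maximum(h,1e-9);x,y=x*t,y*t
    else: x,y=x/z,y/z
    return np.c_[K[0,0]*x+K[0,2],K[1,1]*y+K[1,2]]
E
python3 - <<'E'
from h import *
for c in ("scene","top"):
    im=cv2.imread(f"pics/{c}0.png").astype(int)
    b=((im[:,:,0]-im[:,:,2]>35)).astype(np.uint8)
    cal=r.get_calibration(c)
    ctr=proj(c,[.49,0,.1],cal)[0]
    yy,xx=np.nonzero(b); k=np.hypot(xx-ctr[0],yy-ctr[1])<80
    P=np.array([atz(c,uv,.1,cal)[:2] for uv in np.c_[xx,yy][k]],np.float32)
    print(c,k.sum(),cv2.minAreaRect(P),cv2.boxPoints(cv2.minAreaRect(P)))
E
```

```text
scene 1553 ((0.5409360527992249, -0.009331434965133667), (0.2337944060564041, 0.2612473964691162), 11.042337417602539) [[ 0.40118417  0.09648406]
 [ 0.45122203 -0.15992658]
 [ 0.6806879  -0.11514693]
 [ 0.63065004  0.14126371]]
top 2575 ((0.499752938747406, -0.014146283268928528), (0.15540528297424316, 0.2579174339771271), 11.247346878051758) [[ 0.39838988  0.0971802 ]
 [ 0.44869536 -0.15578377]
 [ 0.601116   -0.12547275]
 [ 0.5508105   0.1274912 ]]
```

>>> {"method": "play_rows", "body": {
  "translation": [
    [0.0325, -0.0313, -0.002],
    [0.0325, -0.0313, -0.002],
    [0.0325, -0.0313, -0.002],
    [0.0325, -0.0313, -0.002],
    [0.0325, -0.0313, -0.002],
    [0.0325, -0.0313, -0.002],
    [0.0325, -0.0313, -0.002],
    [0.0325, -0.0313, -0.002],
    [0.0325, -0.0313, -0.002],
    [0.0325, -0.0313, -0.002],
    [0.0325, -0.0313, -0.002],
    [0.0325, -0.0313, -0.002],
    [0.0325, -0.0313, -0.002],
    [0.0325, -0.0313, -0.002]
  ],
  "delta_rot": [
    [0, 0, 0],
    [0, 0, 0],
    [0, 0, 0],
    [0, 0, 0],
    [0, 0, 0],
    [0, 0, 0],
    [0, 0, 0],
    [0, 0, 0],
    [0, 0, 0],
    [0, 0, 0],
    [0, 0, 0],
    [0, 0, 0],
    [0, 0, 0],
    [0, 0, 0]
  ],
  "grip": [1, 1, 1, 1, 1, 1, 1, 1, 1, 1, 1, 1, 1, 1]
}}

```text
clock: 3.05
tool_pos: [0.4915, 0.0315, 0.331]
eef_rot: [0.975, 0.223, 0.0, 0.0]
contact_force: [1.0, 0.4, 0.4]
opening: 1.001
finger_force: 0.0
```

>>> {"method": "play_rows", "body": {
  "translation": [
    [0, 0, 0],
    [0, 0, 0],
    [0, 0, 0],
    [0, 0, 0],
    [0, 0, 0],
    [0, 0, 0],
    [0, 0, 0],
    [0, 0, 0],
    [0, 0, 0]
  ],
  "delta_rot": [
    [0, 0, -9.4],
    [0, 0, -9.4],
    [0, 0, -9.4],
    [0, 0, -9.4],
    [0, 0, -9.4],
    [0, 0, -9.4],
    [0, 0, -9.4],
    [0, 0, -9.4],
    [0, 0, 0]
  ],
  "grip": [1, 1, 1, 1, 1, 1, 1, 1, 1]
}}

```text
clock: 4.18
tool_pos: [0.491, 0.0299, 0.3307]
eef_rot: [0.637, 0.771, 0.0, -0.0]
contact_force: [-0.6, 1.2, 0.3]
opening: 1.003
finger_force: 0.0
```

```bash
python3 - <<'E'
from h import *
s=r.get_state(); M=R.from_quat(s["eef_rot"]).as_matrix(); print(s["tool_pos"],s["q"],"\n",M.round(3))
cal=r.get_calibration("wrist"); print(cal["eye"],R.from_quat(cal["rotation"]).as_matrix().round(3),cal["intrinsics"][0])
im=r.snapshot("wrist"); cv2.imwrite("pics/w1.png",im)
for t in ("claw","lever","keeper","lever_tip","handle","claw_lip","claw_grip","cover"):
    print(t,[(np.round(d["point"],3).tolist(),round(d["confidence"],2)) for d in r.look_for("wrist",t)[:2]])
E
```

```text
[0.49100451 0.02993759 0.33073707] [ 0.20464657  0.5175497  -0.55373852  1.910804    0.3656348   0.8137969
 -0.35492067] 
 [[-0.189  0.982  0.   ]
 [ 0.982  0.189  0.   ]
 [ 0.     0.    -1.   ]]
[0.4773449  0.10202757 0.41308404] [[ 0.982 -0.181 -0.055]
 [ 0.189  0.941  0.281]
 [ 0.001 -0.286  0.958]] [297.31863964   0.         260.02903095]
claw [([0.486, 0.053, 0.167], 0.89), ([0.474, 0.087, 0.098], 0.42)]
lever [([0.488, 0.037, 0.173], 0.58)]
keeper [([0.474, 0.09, 0.101], 0.56)]
lever_tip [([0.49, 0.035, 0.168], 0.74)]
handle [([0.486, 0.033, 0.167], 0.73), ([0.767, 0.03, 0.011], 0.65)]
claw_lip [([0.481, 0.05, 0.165], 0.85)]
claw_grip [([0.486, 0.048, 0.17], 0.57), ([0.698, -0.25, 0.01], 0.41)]
cover [([0.476, 0.087, 0.102], 0.89)]
```

View pics/w1.png

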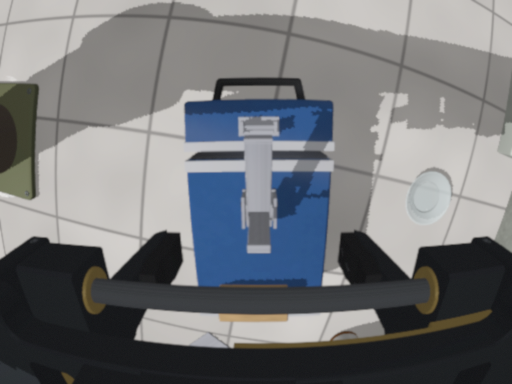

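```bash
python3 - <<'E'
import cv2
a=cv2.imread("pics/w1.png")[90:260,170:350]
a=cv2.resize(a,None,fx=3.5,fy=3.5,interpolation=cv2.INTER_CUBIC)
for i in range(0,180,20): cv2.putText(a,str(170+i),(int(i*3.5),8),0,.3,(0,0,255));cv2.line(a,(int(i*3.5),8),(int(i*3.5),14),(0,0,255))
for i in range(10,170,10): cv2.putText(a,str(90+i),(0,int(i*3.5)),0,.3,(0,0,255));cv2.line(a,(20,int(i*3.5)),(26,int(i*3.5)),(0,0,255))
cv2.imwrite("pics/w1c.png",a)
E
```

```text
(no output)
```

View pics/w1c.png

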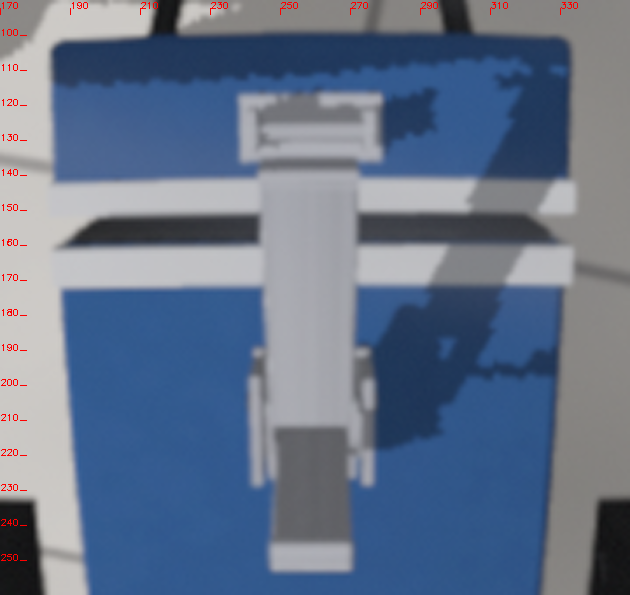

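```bash
cat > m.py <<'E'
from h import *
def case2w(p,c): # p case-frame (x,y,z mm from pivot ground), c=(px,py,h)
    p=np.atleast_2d(p)/1000.; px,py,h=c; C,S=np.cos(h),np.sin(h)
    return np.c_[px+C*p[:,0]-S*p[:,1],py+S*p[:,0]+C*p[:,1],p[:,2]]
def pin(th):
    a=np.arctan2(-4.1,-15.5)-th; return 16.03*np.array([np.cos(a),np.sin(a)])+[0,118]
def claw(p,th,ph): # p (x,y,z) claw frame; ph raised angle
    p=np.atleast_2d(p); o=pin(th); C,S=np.cos(ph),np.sin(ph)
    return np.c_[o[0]+C*p[:,0]-S*p[:,2],p[:,1],o[1]+S*p[:,0]+C*p[:,2]]
def lev(p,th): # handle frame: x=-r along handle, z normal
    p=np.atleast_2d(p);C,S=np.cos(th),-np.sin(th)
    return np.c_[C*p[:,0]-S*p[:,2],p[:,1],S*p[:,0]+C*p[:,2]+118]
E
python3 - <<'E'
from m import *
from scipy.optimize import least_squares
cal=r.get_calibration("wrist"); 
pts=[("c",[105,80,100],(185.5,101.5)),("c",[105,-80,100],(332,101)),("c",[45,80,100],(187,172)),("c",[45,-80,100],(330,172)),
("c",[-24,18,125],(242.5,229)),("c",[-24,-18,125],(276,229)),
("k",[97,11,8],(244,143)),("k",[97,-11,8],(272,142)),("l",[-72,10,0],(247,245)),("l",[-72,-10,0],(270.5,245))]
def P(p):
    return [case2w(a if t=="c" else claw(a,p[3],p[4]) if t=="k" else lev(a,p[3]),p[:3])[0] for t,a,_ in pts]
uv=np.array([q[2] for q in pts])
f=lambda p:(proj("wrist",P(p),cal)-uv).ravel()
for t0 in (1.7,2.0):
  s=least_squares(f,[.495,.01,1.766,t0,.5]); print(s.cost,s.x.round(4),s.fun.reshape(-1,2).round(1).tolist())
p=s.x
for n,a in dict(bar=[79.5,18,119],barR=[79.5,-18,119],barf=[82.5,0,116],barb=[76.5,0,116],ch=[85.5,18,113],chb=[73.5,18,100],ch0=[85.5,18,100]).items(): print(n,proj("wrist",case2w(a,p[:3]),cal)[0].round(1))
for n,a in dict(plateend=[97,0,8],lipbot=[92,0,-5],lip2=[95,0,-5]).items(): w=case2w(claw(a,p[3],p[4]),p[:3]);print(n,w.round(4),proj("wrist",w,cal)[0].round(1))
tip=case2w(lev([-68,0,0],p[3]),p[:3]);print("tip",tip)
for c in("scene","top"):
    print(c,"tip",proj(c,tip)[0],"clawend",proj(c,case2w(claw([97,0,8],p[3],p[4]),p[:3]))[0], "corners",proj(c,case2w([[105,80,100],[105,-80,100],[-165,80,100],[-165,-80,100]],p[:3])).round(1).tolist())
E
```

```text
139.04972600669294 [0.4958 0.0018 1.7664 1.4566 0.486 ] [[-2.4, 6.7], [2.1, 6.6], [-1.6, -8.7], [2.2, -9.2], [-0.6, 2.4], [-0.0, 2.3], [-0.1, -0.5], [0.5, 0.4], [-0.3, 0.0], [0.2, -0.0]]
139.04972600669268 [0.4958 0.0018 1.7664 1.4566 0.486 ] [[-2.4, 6.7], [2.1, 6.6], [-1.6, -8.7], [2.2, -9.2], [-0.6, 2.4], [-0.0, 2.3], [-0.1, -0.5], [0.5, 0.4], [-0.3, 0.0], [0.2, -0.0]]
bar [240.3 131.7]
barR [276.8 131.6]
barf [258.5 128.3]
barb [258.5 134.3]
ch [240.6 125.3]
chb [241.5 136. ]
ch0 [241.4 124.6]
plateend [[0.481  0.0766 0.1853]] [258.2 142.4]
lipbot [[0.4807 0.0782 0.1715]] [258.3 138.5]
lip2 [[0.4802 0.0808 0.1729]] [258.2 135.4]
tip [[ 0.49731953 -0.0057813   0.18555724]]
scene tip [251.21400366 140.33626041] clawend [281.82803397 136.72290506] corners [[281.2, 143.8], [298.1, 178.7], [190.6, 155.0], [197.9, 192.9]]
top tip [256.03943326 220.51202184] clawend [227.95157045 226.39650304] corners [[225.8, 255.2], [216.2, 205.4], [310.2, 237.4], [298.7, 188.3]]
```

```bash
cat > fit.py <<'E'
from m import *
from scipy.optimize import least_squares
cal=r.get_calibration("wrist"); sc=r.get_calibration("scene"); tp=r.get_calibration("top")
pts=[("wrist","c",[105,80,100],(185.5,101.5)),("wrist","c",[105,-80,100],(332,101)),("wrist","c",[45,0,100],(258.5,160)),("wrist","c",[50,0,100],(258.5,151)),
("wrist","c",[-24,18,125],(242.5,229)),("wrist","c",[-24,-18,125],(276,229)),
("wrist","k",[97,11,8],(244,143)),("wrist","k",[97,-11,8],(272,142)),("wrist","l",[-72,10,0],(247,245)),("wrist","l",[-72,-10,0],(270.5,245)),
("scene","l",[-72,0,0],(249.8,139.3)),("scene","k",[97,0,8],(283.5,137.5)),("top","k",[97,0,8],(225.5,227.5))]
cals=dict(wrist=cal,scene=sc,top=tp)
uv=np.array([q[3] for q in pts])
def f(p):
    o=[]
    for c,t,a,u in pts:
        w=case2w(a if t=="c" else claw(a,p[3],p[4]) if t=="k" else lev(a,p[3]),p[:3])
        o.append(proj(c,w,cals[c])[0]-u)
    return np.ravel(o)
s=least_squares(f,[.495,.01,1.766,1.6,.5],loss="soft_l1"); print(s.cost,s.x.round(4),s.fun.reshape(-1,2).round(1).tolist())
p=s.x
for n,a in dict(bar=[79.5,18,119],barf=[82.5,0,116],barb=[76.5,0,116],ch=[85.5,18,113],chb=[73.5,18,100]).items(): print(n,proj("wrist",case2w(a,p[:3]),cal)[0].round(1))
for n,a in dict(pin=[0,0,0],grip=[60,0,6.5],lipin=[91,0,-5]).items(): w=case2w(claw(a,p[3],p[4]),p[:3]);print(n,claw(a,p[3],p[4]).round(1),w.round(4))
print("keeper",case2w([79.5,0,116],p[:3]))
E
python3 fit.py
```

```text
15.872584730134633 [0.495  0.0064 1.7696 1.3832 0.5382] [[-2.8, 2.6], [1.9, 2.0], [0.1, -1.9], [0.1, 2.4], [-0.6, -1.6], [0.2, -1.8], [-0.6, -0.8], [0.5, -0.0], [-0.1, 0.3], [0.3, 0.1], [1.1, 0.1], [-1.3, -2.0], [2.1, -1.1]]
bar [240.  127.1]
barf [258.3 123.7]
barb [258.3 129.7]
ch [240.3 120.8]
chb [241.3 131.6]
pin [[ -6.9   0.  132.5]] [[ 4.963e-01 -4.000e-04  1.325e-01]]
grip [[ 41.3   0.  168.8]] [[0.4868 0.0469 0.1688]]
lipin [[ 73.8   0.  174.8]] [[0.4804 0.0787 0.1748]]
keeper [[0.47927177 0.08434795 0.116     ]]
```

>>> {"method": "play_rows", "body": {
  "translation": [
    [0.0175, -0.001, 0.01],
    [0, 0, 0.025],
    [0, 0, 0.025],
    [0, 0, 0.025],
    [0, 0, 0.015],
    [0, 0, 0.012],
    [0, 0, 0],
    [0, 0, 0]
  ],
  "delta_rot": [
    [0, 0, -0.5],
    [0, 0, 0],
    [0, 0, 0],
    [0, 0, 0],
    [0, 0, 0],
    [0, 0, 0],
    [0, 0, 0],
    [0, 0, 0]
  ],
  "grip": [0.2, 0.2, 0.2, 0.2, 0.2, 0.2, 0.2, 0.2],
  "squeeze": 12
}}

```text
clock: 5.62
tool_pos: [0.4869, 0.0472, 0.2192]
eef_rot: [0.633, 0.775, 0.0, 0.0]
contact_force: [1.1, -0.3, -0.7]
opening: 0.602
finger_force: 0.0
```

```bash
python3 - <<'E'
from m import *
s=r.get_state(); print(s["tool_pos"],s["contact_force"],s["opening"])
cal=r.get_calibration("wrist")
im=r.snapshot("wrist"); a=im.copy()
P=[.495,.0064,1.7696]
for w in (claw([60,0,6.5],1.383,.538),claw([97,0,8],1.383,.538),[[79.5,0,119]],lev([-68,0,0],1.383)):
    u=proj("wrist",case2w(w,P),cal)[0]; print(u.round(1)); cv2.circle(a,tuple(int(v) for v in u.round()),2,(0,0,255),-1)
cv2.imwrite("pics/w2.png",cv2.resize(a[60:340,80:430],None,fx=2,fy=2))
E
```

```text
[0.48694648 0.0471933  0.21917993] [ 1.12419224 -0.33022289 -0.69629634] 0.6023101238691845
[258.8 259.5]
[258.8 216.6]
[259.  165.8]
[258.7 355.6]
```

View pics/w2.png

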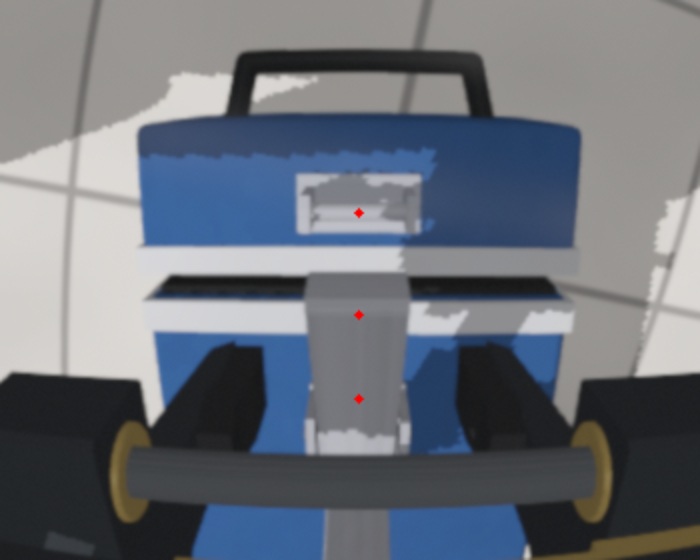

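```bash
python3 - <<'E'
from m import *
k2=r.get_calibration("wrist"); k1=dict(k2); k1["eye"]=np.array([0.4773449,0.10202757,0.41308404]); k1["rotation"]=R.from_matrix([[.982,-.181,-.055],[.189,.941,.281],[.001,-.286,.958]]).as_quat()
from scipy.optimize import least_squares
P=[.495,.0064,1.7696]
def sol(v1,v2):
    f=lambda q:[proj("wrist",case2w([q[0],0,q[1]],P),k)[0][1]-v for k,v in((k1,v1),(k2,v2))]
    return least_squares(f,[75,185]).x
print("bend",sol(143,211),sol(142.5,210),"lip low",sol(135,197),sol(134.5,198))
print("model bend",claw([97,0,8],1.383,.538),claw([95,0,-5],1.383,.538))
E
```

```text
bend [ 69.90929598 175.87052753] [ 70.27931189 175.56977647] lip low [ 76.30803744 175.29513188] [ 77.04665871 179.1820665 ]
model bend [[ 72.27761849   0.         189.03382245]] [[ 77.22160213   0.         176.84542527]]
```

>>> {"method": "play_rows", "body": {
  "translation": [
    [0, 0, 0],
    [0, 0, 0],
    [0, 0, 0],
    [0, 0, 0],
    [0, 0, 0],
    [0, 0, 0]
  ],
  "delta_rot": [
    [0, 0, 0],
    [0, 0, 0],
    [0, 0, 0],
    [0, 0, 0],
    [0, 0, 0],
    [0, 0, 0]
  ],
  "grip": [-0.2, -0.6, -1, -1, -1, -1],
  "squeeze": 15
}}

```text
clock: 6.42
tool_pos: [0.4863, 0.0471, 0.2186]
eef_rot: [0.632, 0.775, -0.0, -0.0]
contact_force: [-2.4, -0.3, 0.5]
opening: 0.243
finger_force: 15.0
```

```bash
cat > plan.py <<'E'
# path in (theta,phi): tool pitch follows claw from vertical at phi0; grip point at fixed tool point
from m import *
import sys
th0,ph0=1.383,.538
def tcp(th,ph,g):   # case-plane TCP, g: TCP offset in claw frame from claw_grip
    return claw([60+g[0],0,6.5+g[1]],th,ph)[0][[0,2]]
s=r.get_state(); P=[.495,.0064,1.7696]
d=s["tool_pos"]-np.array([P[0],P[1],0]); tc=np.array([d[0]*np.cos(P[2])+d[1]*np.sin(P[2]),d[2]])*1000
gp=claw([60,0,6.5],th0,ph0)[0][[0,2]]
C,S=np.cos(ph0),np.sin(ph0); v=tc-gp; g=np.array([C*v[0]+S*v[1],-S*v[0]+C*v[1]])
def rows(a,b,n):
    out=[]
    for i in range(n):
        q0=a+(b-a)*i/n;q1=a+(b-a)*(i+1)/n
        e=tcp(*q1,g)-tcp(*q0,g); t=q0[1]-ph0 # tool pitch
        # tool x = (cos t, sin t), tool z = (sin t,-cos t)
        out.append((e[0]*np.cos(t)+e[1]*np.sin(t),e[0]*np.sin(t)-e[1]*np.cos(t),np.degrees(q1[1]-q0[1])))
    return np.array(out)
if __name__=="__main__":
    print(s["contact_force"],tc,g)
    A=[np.array(x) for x in((1.383,.538),(1.8,0.06),(1.8,-.22),(1.3,-.19))]
    for a,b,n in zip(A,A[1:],(12,6,8)): print(rows(a,b,n).round(2).tolist())
    for q in A: print(q,"lip",claw([95,0,0],*q)-[79.5,0,116],"tcp",tcp(*q,g))
E
python3 plan.py
```

```text
[-2.36224608 -0.29369117  0.5385289 ] [ 41.60672782 218.64478452] [25.83506121 42.64434045]
[[3.9, 1.77, -2.28], [3.9, 1.77, -2.28], [3.9, 1.76, -2.28], [3.9, 1.76, -2.28], [3.9, 1.76, -2.28], [3.89, 1.76, -2.28], [3.89, 1.75, -2.28], [3.89, 1.75, -2.28], [3.89, 1.75, -2.28], [3.89, 1.75, -2.28], [3.89, 1.74, -2.28], [3.89, 1.74, -2.28]]
[[3.97, 2.36, -2.67], [3.97, 2.36, -2.67], [3.97, 2.36, -2.67], [3.97, 2.36, -2.67], [3.97, 2.36, -2.67], [3.97, 2.36, -2.67]]
[[-1.01, 0.55, 0.21], [-0.96, 0.59, 0.21], [-0.92, 0.63, 0.21], [-0.87, 0.66, 0.21], [-0.82, 0.69, 0.21], [-0.77, 0.72, 0.21], [-0.71, 0.74, 0.21], [-0.66, 0.76, 0.21]]
[1.383 0.538] lip [[-4.84049561  0.         65.13910145]] tcp [ 41.60672782 218.64478452]
[1.8  0.06] lip [[14.8579993   0.         23.71965804]] tcp [ 82.2626609  188.22599876]
[ 1.8  -0.22] lip [[12.73920569  0.         -2.70873677]] tcp [ 94.01991619 163.25116086]
[ 1.3  -0.19] lip [[ 5.6951428   0.         -2.10585605]] tcp [ 85.47647992 163.88497462]
```

>>> {"method": "play_rows", "body": {
  "translation": [
    [0.0039, 0, 0.00177],
    [0.0039, 0, 0.00177],
    [0.0039, 0, 0.00176],
    [0.0039, 0, 0.00176],
    [0.0039, 0, 0.00176],
    [0.0039, 0, 0.00176],
    [0.0039, 0, 0.00175],
    [0.0039, 0, 0.00175],
    [0.0039, 0, 0.00175],
    [0.0039, 0, 0.00175],
    [0.0039, 0, 0.00174],
    [0.0039, 0, 0.00174],
    [0, 0, 0]
  ],
  "delta_rot": [
    [0, -2.28, 0],
    [0, -2.28, 0],
    [0, -2.28, 0],
    [0, -2.28, 0],
    [0, -2.28, 0],
    [0, -2.28, 0],
    [0, -2.28, 0],
    [0, -2.28, 0],
    [0, -2.28, 0],
    [0, -2.28, 0],
    [0, -2.28, 0],
    [0, -2.28, 0],
    [0, 0, 0]
  ],
  "grip": [-1, -1, -1, -1, -1, -1, -1, -1, -1, -1, -1, -1, -1]
}}

```text
clock: 8.05
tool_pos: [0.4781, 0.0876, 0.1877]
eef_rot: [0.614, 0.753, -0.15, 0.183]
contact_force: [-2.0, 0.4, 0.7]
opening: 0.244
finger_force: 15.0
```

```bash
python3 - <<'E'
from m import *
P=[.495,.0064,1.7696]
s=r.get_state(); print(s["tool_pos"],s["contact_force"],s["opening"]); d=s["tool_pos"]-np.array([P[0],P[1],0]);print("case tcp",d[0]*np.cos(P[2])+d[1]*np.sin(P[2]),-d[0]*np.sin(P[2])+d[1]*np.cos(P[2]))
cal=r.get_calibration("wrist"); print(cal["eye"],cal["rotation"])
a=r.snapshot("wrist"); b=r.snapshot("scene")
for w in (claw([97,0,8],1.8,.06),[[79.5,0,119]]):
    u=proj("wrist",case2w(w,P),cal)[0]; print(u.round(1)); cv2.circle(a,tuple(int(v) for v in u.round()),1,(0,0,255),-1)
    u=proj("scene",case2w(w,P))[0]; print(u); cv2.circle(b,tuple(int(v) for v in u.round()),1,(0,0,255),-1)
x=cv2.resize(a[40:340,130:390],(520,600)); y=cv2.resize(b[100:220,230:330],(280,336))
y=np.vstack([y,np.zeros((600-336,280,3),np.uint8)])
cv2.imwrite("pics/w3.png",np.hstack([x,y]))
E
```

```text
[0.47809865 0.08762603 0.18774886] [-1.98947163  0.40819253  0.67791714] 0.244025983804924
case tcp 0.08296412586257255 0.0005265769011803083
[0.45771157 0.1883682  0.2269601 ] [-0.37284665 -0.03781682  0.09381113  0.92236367]
[260.7 219.1]
[289.21812931 146.89438729]
[260.5 197.9]
[282.66131423 155.92769097]
```

View pics/w3.png

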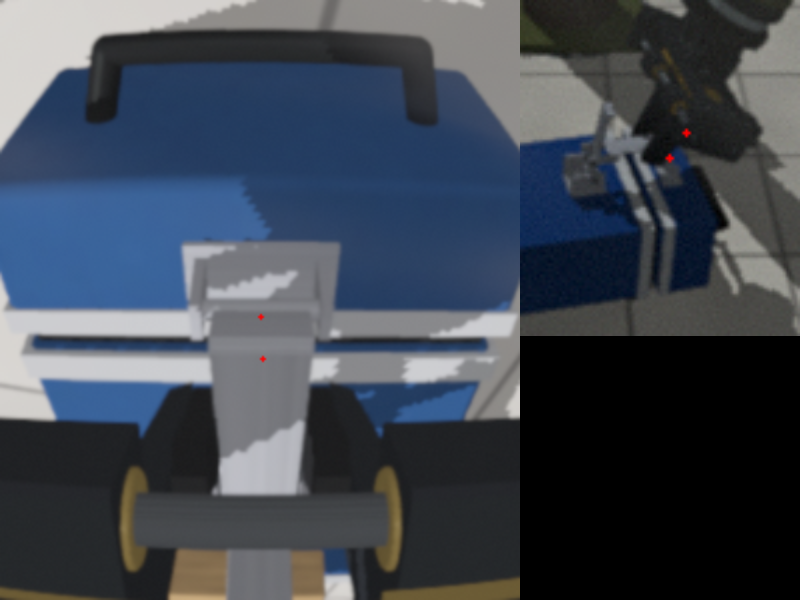

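>>> {"method": "play_rows", "body": {
  "translation": [
    [0.00397, 0, 0.00236],
    [0.00397, 0, 0.00236],
    [0.00397, 0, 0.00236],
    [0.00397, 0, 0.00236],
    [0.00397, 0, 0.00236],
    [0, 0, 0]
  ],
  "delta_rot": [
    [0, -2.67, 0],
    [0, -2.67, 0],
    [0, -2.67, 0],
    [0, -2.67, 0],
    [0, -2.67, 0],
    [0, 0, 0]
  ],
  "grip": [-1, -1, -1, -1, -1, -1]
}}

```text
clock: 8.9
tool_pos: [0.4761, 0.0977, 0.1668]
eef_rot: [0.592, 0.727, -0.221, 0.27]
contact_force: [-3.6, 0.8, -0.1]
opening: 0.245
finger_force: 15.0
```

```bash
python3 - <<'E'
from m import *
P=[.495,.0064,1.7696]
s=r.get_state(); print(s["tool_pos"],s["contact_force"],s["moment"],s["opening"]); d=s["tool_pos"]-np.array([P[0],P[1],0]);print("case tcp",d[0]*np.cos(P[2])+d[1]*np.sin(P[2]),-d[0]*np.sin(P[2])+d[1]*np.cos(P[2]))
cal=r.get_calibration("wrist")
a=r.snapshot("wrist")
ph=-.173
for w in (claw([97,0,8],1.8,ph),claw([95,0,-5],1.8,ph),[[79.5,15,119]],[[82.5,15,116]]):
    u=proj("wrist",case2w(w,P),cal)[0]; print(u.round(1)); cv2.circle(a,tuple(int(v) for v in u.round()),1,(0,0,255),-1)
cv2.imwrite("pics/w4.png",cv2.resize(a[90:290,170:350],(540,600),interpolation=cv2.INTER_CUBIC))
E
```

```text
[0.47607479 0.09773299 0.16683306] [-3.60557135  0.78792022 -0.14658232] [ 0.66738673  0.56742645 -0.47413017] 0.24527284677233435
case tcp 0.09327172214008499 0.0005144895461526439
[260.7 219.8]
[260.6 199. ]
[228.1 224.9]
[227.9 216.1]
```

View pics/w4.png

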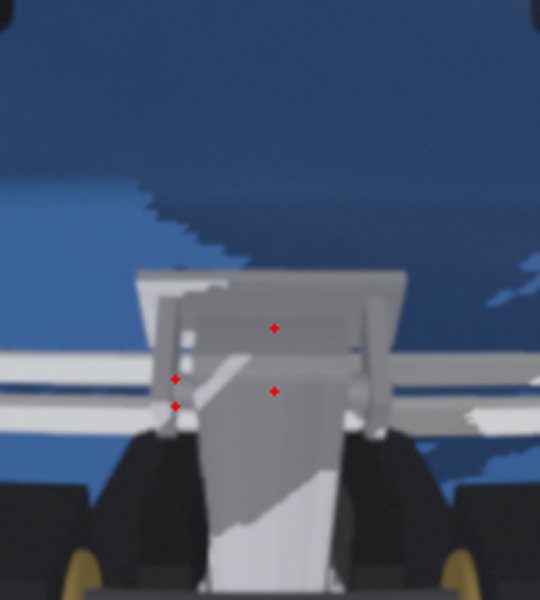

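>>> {"method": "play_rows", "body": {
  "translation": [
    [0.0013, 0, 0.0008],
    [0.0013, 0, 0.0008],
    [0, 0, 0]
  ],
  "delta_rot": [
    [0, -0.9, 0],
    [0, -0.9, 0],
    [0, 0, 0]
  ],
  "grip": [-1, -1, -1]
}}

```text
clock: 9.32
tool_pos: [0.476, 0.0983, 0.1645]
eef_rot: [0.589, 0.722, -0.229, 0.281]
contact_force: [-4.9, 2.4, 0.4]
opening: 0.243
finger_force: 15.0
```

>>> {"method": "play_rows", "body": {
  "translation": [
    [-0.001, 0, 0.0005],
    [-0.001, 0, 0.0005],
    [-0.001, 0, 0.0005],
    [0, 0, 0]
  ],
  "delta_rot": [
    [0, 0, 0],
    [0, 0, 0],
    [0, 0, 0],
    [0, 0, 0]
  ],
  "grip": [-1, -1, -1, -1]
}}

```text
clock: 9.82
tool_pos: [0.4766, 0.0955, 0.1653]
eef_rot: [0.59, 0.722, -0.229, 0.28]
contact_force: [-4.6, 2.9, -0.4]
opening: 0.243
finger_force: 15.0
```

>>> {"method": "play_rows", "body": {
  "translation": [
    [-0.0007, 0, 0.00075],
    [-0.0007, 0, 0.00075],
    [-0.0007, 0, 0.00075],
    [0, 0, 0]
  ],
  "delta_rot": [
    [0, 0, 0],
    [0, 0, 0],
    [0, 0, 0],
    [0, 0, 0]
  ],
  "grip": [-1, -1, -1, -1]
}}

```text
clock: 10.32
tool_pos: [0.4771, 0.0928, 0.1649]
eef_rot: [0.59, 0.722, -0.228, 0.28]
contact_force: [-5.5, 3.5, -2.4]
opening: 0.247
finger_force: 15.0
```

>>> {"method": "play_rows", "body": {
  "translation": [
    [-0.0007, 0, 0.00075],
    [-0.0007, 0, 0.00075],
    [0, 0, 0]
  ],
  "delta_rot": [
    [0, 0, 0],
    [0, 0, 0],
    [0, 0, 0]
  ],
  "grip": [-1, -1, -1]
}}

```text
clock: 10.7
tool_pos: [0.4774, 0.0912, 0.1647]
eef_rot: [0.59, 0.723, -0.228, 0.28]
contact_force: [-7.1, 4.2, -1.0]
opening: 0.246
finger_force: 15.0
```

>>> {"method": "play_rows", "body": {
  "translation": [
    [-0.0007, 0, 0.00075],
    [-0.0007, 0, 0.00075],
    [0, 0, 0]
  ],
  "delta_rot": [
    [0, 0, 0],
    [0, 0, 0],
    [0, 0, 0]
  ],
  "grip": [-1, -1, -1]
}}

```text
clock: 11.08
tool_pos: [0.4775, 0.0908, 0.1646]
eef_rot: [0.589, 0.723, -0.227, 0.279]
contact_force: [-10.5, 10.3, 4.6]
opening: 0.244
finger_force: 15.0
```

```bash
python3 - <<'E'
from m import *
P=[.495,.0064,1.7696]
s=r.get_state(); print(s["tool_pos"],s["contact_force"],s["moment"]); d=s["tool_pos"]-np.array([P[0],P[1],0]);print("case tcp",d[0]*np.cos(P[2])+d[1]*np.sin(P[2]),-d[0]*np.sin(P[2])+d[1]*np.cos(P[2]))
a=r.snapshot("wrist")
cal=r.get_calibration("wrist")
for th,ph in((1.45,-.2),(1.25,-.196)):
  for w in (claw([97,0,8],th,ph),claw([95,0,-5],th,ph),[[79.5,15,119]],[[82.5,15,116]]): print(proj("wrist",case2w(w,P),cal)[0].round(1))
cv2.imwrite("pics/w5.png",cv2.resize(a[140:290,170:350],(720,600),interpolation=cv2.INTER_CUBIC))
E
```

```text
[0.47748804 0.090799   0.16457204] [-10.50708435  10.2509763    4.57768682] [ 1.5107265   1.32887466 -1.04133599]
case tcp 0.08619519533652562 0.0004985078675629195
[260.5 214. ]
[260.4 193.5]
[225.9 220.8]
[225.6 211.5]
[260.5 214.8]
[260.4 194.6]
[225.9 220.8]
[225.6 211.5]
```

View pics/w5.png

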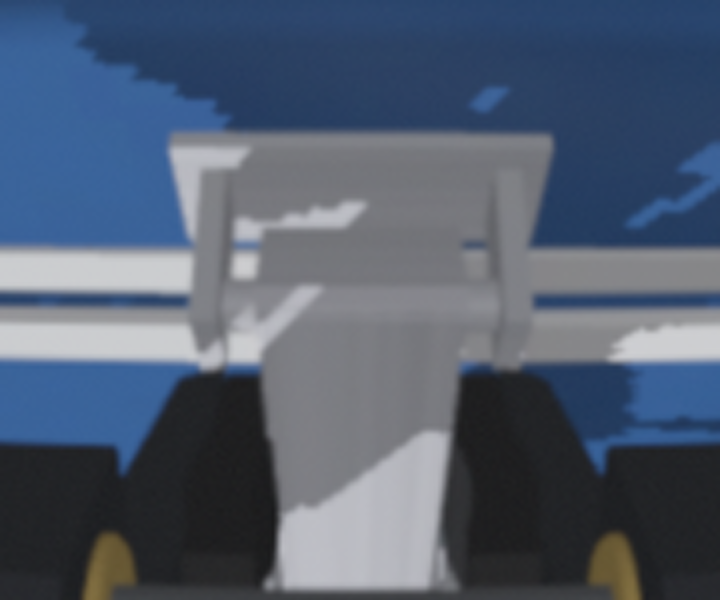

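>>> {"method": "play_rows", "body": {
  "translation": [
    [0, 0, 0],
    [0, 0, 0],
    [0, 0, 0],
    [0, 0, 0],
    [0, 0, 0],
    [0, 0, 0],
    [0, 0, -0.02],
    [0, 0, -0.03],
    [0, 0, -0.03],
    [0, 0, -0.03],
    [0, 0, 0]
  ],
  "delta_rot": [
    [0, 0, 0],
    [0, 0, 0],
    [0, 0, 0],
    [0, 0, 0],
    [0, 0, 0],
    [0, 0, 0],
    [0, 0, 0],
    [0, 0, 0],
    [0, 0, 0],
    [0, 0, 0],
    [0, 0, 0]
  ],
  "grip": [-1, -1, 0, 0.3, 0.6, 0.6, 0.6, 0.6, 0.6, 0.6, 0.6]
}}

```text
clock: 12.5
tool_pos: [0.464, 0.1624, 0.2469]
eef_rot: [0.589, 0.723, -0.227, 0.281]
contact_force: [-0.1, -1.0, 0.4]
opening: 0.799
finger_force: 0.0
```

```bash
python3 - <<'E'
from m import *
s=r.get_state(); print(s["tool_pos"],s["contact_force"],R.from_quat(s["eef_rot"]).as_matrix().round(3))
a=r.snapshot("wrist"); b=r.snapshot("scene")
cal=r.get_calibration("wrist");P=[.495,.0064,1.7696]
for th in (1.25,1.35,1.15): print(th,proj("wrist",case2w(lev([-72,0,0],th),P),cal)[0].round(1),proj("scene",case2w(lev([-72,0,0],th),P))[0].round(1))
for w in (claw([97,0,8],1.25,-.196),claw([95,0,-5],1.25,-.196),[[79.5,15,119]],[[82.5,15,116]]): print(proj("wrist",case2w(w,P),cal)[0].round(1))
for t in("lever_tip","claw_lip"): print(t,[(c,np.round(d["point"],3).tolist(),round(d["confidence"],2)) for c in ("wrist","scene") for d in r.look_for(c,t)[:1]])
x=cv2.resize(a[100:350,160:360],(480,600),interpolation=cv2.INTER_CUBIC);y=cv2.resize(b[110:210,220:325],(315,300),interpolation=cv2.INTER_CUBIC)
cv2.imwrite("pics/w6.png",np.hstack([x,np.vstack([y,y*0])]))
E
```

```text
[0.46395579 0.16237795 0.24690433] [-0.08875246 -1.03464773  0.42707422] [[-0.147  0.979  0.138]
 [ 0.724  0.202 -0.659]
 [-0.674  0.003 -0.739]]
1.25 [260.  283.8] [247.4 140.6]
1.35 [260. 284.] [250.  139.7]
1.15 [260.  282.8] [244.9 141.7]
[260.2 160.6]
[260.2 151.6]
[240.9 165.8]
[240.9 160.4]
lever_tip [('wrist', [0.488, 0.035, 0.131], 0.8), ('scene', [0.447, -0.36, 0.001], 0.74)]
claw_lip [('wrist', [0.481, 0.062, 0.124], 0.83), ('scene', [0.487, 0.043, 0.131], 0.48)]
```

View pics/w6.png

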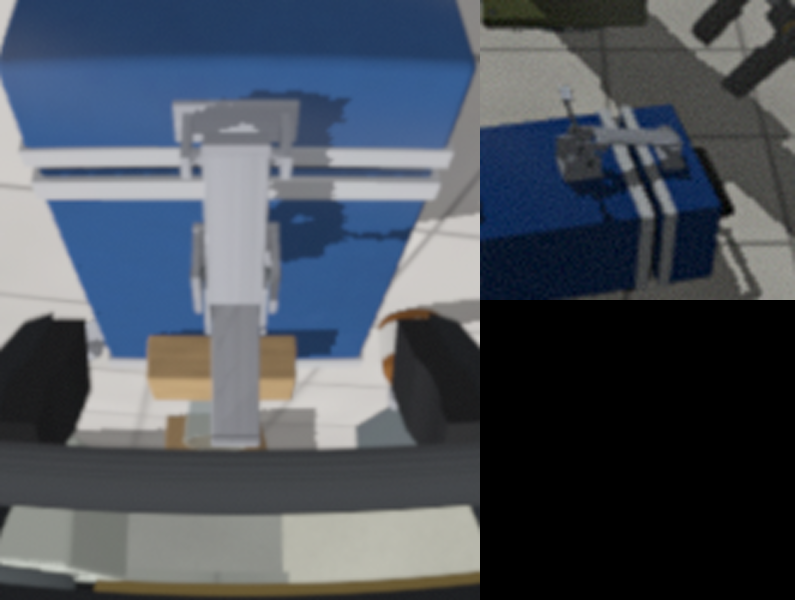

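```bash
cat > push.py <<'E'
from m import *
P=[.495,.0064,1.7696]
s=r.get_state(); M=R.from_quat(s["eef_rot"]).as_matrix()
d=s["tool_pos"]-np.array([P[0],P[1],0]); C,S=np.cos(P[2]),np.sin(P[2])
cur=np.array([d[0]*C+d[1]*S,d[2]])*1000; lat=(-d[0]*S+d[1]*C)*1000
zc=M[:,2]; tau0=np.arctan2(-(zc[0]*C+zc[1]*S),-zc[2])
def T(th,tau,clr=0,r0=50):
    u=np.array([-np.cos(th),np.sin(th)]);m=np.array([np.sin(th),np.cos(th)])
    tx=np.array([np.cos(tau),-np.sin(tau)]);tz=np.array([-np.sin(tau),-np.cos(tau)])
    return np.array([0,118])+r0*u+(2+9*abs(tx@m)+clr)*m-64*tz
def step(p0,t0,p1,t1):
    e=p1-p0;tx=np.array([np.cos(t0),-np.sin(t0)]);tz=np.array([-np.sin(t0),-np.cos(t0)])
    return [round(float(e@tx)/1000,5),0,round(float(e@tz)/1000,5)],[0,round(float(np.degrees(t1-t0))*-1,2),0]
if __name__=="__main__":
    print("cur",cur,lat,"tau",np.degrees(tau0))
    p,t=cur,tau0
    q=T(1.3,t,15); print("pre",q,step(p,t,q,t))
    p=q; tr=[];ro=[]
    ths=list(np.arange(1.3,-.01,-.065))
    for th in ths:
        t1=min(tau0,max(0,th*1.0)); q=T(th,t1); a,b=step(p,t,q,t1); tr.append(a);ro.append(b);p,t=q,t1
    print(len(tr),tr,ro)
E
python3 push.py
```

```text
cur [156.29573688 245.61645018] 0.8469014549724769 tau 42.60429699731059
pre [ 50.90923012 219.10385785] ([-0.05962, 0, 0.09085], [0, -0.0, 0])
21 [[-0.00792, 0, 0.01274], [-0.00224, 0, 0.00304], [-0.00202, 0, 0.00321], [-0.00178, 0, 0.00336], [-0.00153, 0, 0.0035], [-0.00127, 0, 0.00361], [-0.001, 0, 0.0037], [-0.00072, 0, 0.00377], [-0.00043, 0, 0.00381], [-0.00198, 0, 0.0036], [-0.00418, 0, 0.00339], [-0.00418, 0, 0.00339], [-0.00418, 0, 0.00339], [-0.00418, 0, 0.00339], [-0.00418, 0, 0.00339], [-0.00418, 0, 0.00339], [-0.00418, 0, 0.00339], [-0.00418, 0, 0.00339], [-0.00418, 0, 0.00339], [-0.00418, 0, 0.00339], [-0.00418, 0, 0.00339]] [[0, -0.0, 0], [0, -0.0, 0], [0, -0.0, 0], [0, -0.0, 0], [0, -0.0, 0], [0, -0.0, 0], [0, -0.0, 0], [0, -0.0, 0], [0, -0.0, 0], [0, 1.64, 0], [0, 3.72, 0], [0, 3.72, 0], [0, 3.72, 0], [0, 3.72, 0], [0, 3.72, 0], [0, 3.72, 0], [0, 3.72, 0], [0, 3.72, 0], [0, 3.72, 0], [0, 3.72, 0], [0, 3.72, 0]]
```

>>> {"method": "play_rows", "body": {
  "translation": [
    [0, 0, 0],
    [-0.0099, 0, 0.0151],
    [-0.0099, 0, 0.0151],
    [-0.0099, 0, 0.0151],
    [-0.0099, 0, 0.0151],
    [-0.0099, 0, 0.0152],
    [-0.0099, 0, 0.0152],
    [0, 0, 0]
  ],
  "delta_rot": [
    [0, 0, 0],
    [0, 0, 0],
    [0, 0, 0],
    [0, 0, 0],
    [0, 0, 0],
    [0, 0, 0],
    [0, 0, 0],
    [0, 0, 0]
  ],
  "grip": [-0.5, -1, -1, -1, -1, -1, -1, -1]
}}

```text
clock: 13.8
tool_pos: [0.4843, 0.0556, 0.2194]
eef_rot: [0.59, 0.721, -0.23, 0.281]
contact_force: [-0.4, 0.3, 0.2]
opening: 0.002
finger_force: 0.0
```

>>> {"method": "play_rows", "body": {
  "translation": [
    [-0.0026, 0, 0.0042],
    [-0.0026, 0, 0.0042],
    [-0.0026, 0, 0.0042],
    [-0.0022, 0, 0.003],
    [-0.002, 0, 0.0032],
    [-0.0018, 0, 0.0034]
  ],
  "delta_rot": [
    [0, 0, 0],
    [0, 0, 0],
    [0, 0, 0],
    [0, 0, 0],
    [0, 0, 0],
    [0, 0, 0]
  ],
  "grip": [-1, -1, -1, -1, -1, -1]
}}

```text
clock: 14.55
tool_pos: [0.4895, 0.0334, 0.2122]
eef_rot: [0.589, 0.722, -0.229, 0.281]
contact_force: [-1.7, 4.3, 2.8]
opening: 0.006
finger_force: 2.1
```

>>> {"method": "play_rows", "body": {
  "translation": [
    [-0.0015, 0, 0.0035],
    [-0.0013, 0, 0.0036],
    [-0.001, 0, 0.0037]
  ],
  "delta_rot": [
    [0, 0, 0],
    [0, 0, 0],
    [0, 0, 0]
  ],
  "grip": [-1, -1, -1]
}}

```text
clock: 14.92
tool_pos: [0.4915, 0.0233, 0.2066]
eef_rot: [0.589, 0.722, -0.229, 0.281]
contact_force: [-2.0, 5.0, 0.7]
opening: 0.005
finger_force: 2.4
```

```bash
python3 - <<'E'
from m import *
a=r.snapshot("wrist"); s=r.get_state(); print(s["contact_force"])
x=cv2.resize(a[100:350,160:360],(480,600),interpolation=cv2.INTER_CUBIC)
cv2.imwrite("pics/w7.png",x)
P=[.495,.0064,1.7696];cal=r.get_calibration("wrist")
print(proj("wrist",case2w([[79.5,15,119],[82.5,15,116],[85,0,113],[105,0,100]],P),cal))
E
```

```text
[-1.59790194  3.60297481  0.44385553]
[[216.74162604  21.32534039]
 [217.01654318  10.60580363]
 [259.89346142   0.26588262]
 [260.02036149 -58.36905136]]
```

View pics/w7.png

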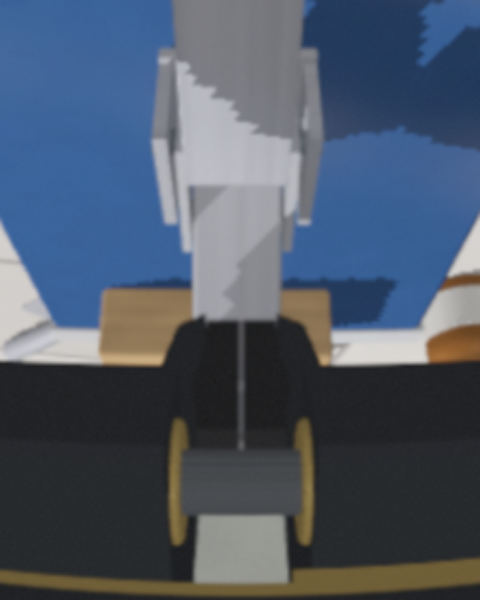

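>>> {"method": "play_rows", "body": {
  "translation": [
    [-0.0007, 0, 0.0038],
    [-0.0004, 0, 0.0038],
    [-0.002, 0, 0.0036],
    [-0.0042, 0, 0.0034],
    [-0.0042, 0, 0.0034]
  ],
  "delta_rot": [
    [0, 0, 0],
    [0, 0, 0],
    [0, 1.6, 0],
    [0, 3.7, 0],
    [0, 3.7, 0]
  ],
  "grip": [-1, -1, -1, -1, -1]
}}

```text
clock: 15.6
tool_pos: [0.4958, 0.0029, 0.2008]
eef_rot: [0.606, 0.742, -0.181, 0.222]
contact_force: [-0.9, 3.4, 2.0]
opening: 0.003
finger_force: 1.7
```

>>> {"method": "play_rows", "body": {
  "translation": [
    [-0.0042, 0, 0.0034],
    [-0.0042, 0, 0.0034],
    [-0.0042, 0, 0.0034],
    [-0.0042, 0, 0.0034]
  ],
  "delta_rot": [
    [0, 3.7, 0],
    [0, 3.7, 0],
    [0, 3.7, 0],
    [0, 3.7, 0]
  ],
  "grip": [-1, -1, -1, -1]
}}

```text
clock: 16.1
tool_pos: [0.5002, -0.0192, 0.1972]
eef_rot: [0.625, 0.764, -0.102, 0.126]
contact_force: [-1.1, 1.5, 0.5]
opening: 0.009
finger_force: 0.6
```

```bash
python3 - <<'E'
from push import *
print(cur,lat,np.degrees(tau0),s["contact_force"])
tip=cur+64*np.array([-np.sin(tau0),-np.cos(tau0)]);print(tip)
# theta such that tip plane matches
from scipy.optimize import brentq
f=lambda th:(T(th,tau0)-cur)@np.array([np.sin(th),np.cos(th)])
print([round(f(t),1) for t in (.1,.2,.3,.4,.5,.6,.7)])
E
```

```text
[-26.13545162 197.15728276] -0.0802245236952567 18.636835806320637 [-1.09666732  1.54763121  0.49480762]
[-46.58784007 136.51324095]
[np.float64(-9.8), np.float64(-5.8), np.float64(-1.7), np.float64(3.8), np.float64(9.7), np.float64(15.5), np.float64(21.1)]
```

>>> {"method": "play_rows", "body": {
  "translation": [
    [-0.0042, 0, 0.0034],
    [-0.0042, 0, 0.0034],
    [-0.0042, 0, 0.0034],
    [-0.0042, 0, 0.0032],
    [0, 0, 0]
  ],
  "delta_rot": [
    [0, 3.7, 0],
    [0, 3.7, 0],
    [0, 3.7, 0],
    [0, 3.7, 0],
    [0, 0, 0]
  ],
  "grip": [-1, -1, -1, -1, -1]
}}

```text
clock: 16.73
tool_pos: [0.5034, -0.0406, 0.1874]
eef_rot: [0.634, 0.772, -0.023, 0.027]
contact_force: [1.0, 0.2, 0.5]
opening: 0.008
finger_force: 0.0
```

```bash
python3 - <<'E'
from push import *
print(cur,lat,np.degrees(tau0),s["contact_force"])
print(cur+64*np.array([-np.sin(tau0),-np.cos(tau0)]))
E
```

```text
[-47.68722901 187.35042782] 1.068677977372312 4.030260769405152 [0.9694735  0.20566153 0.49527795]
[-52.18536197 123.50869539]
```

>>> {"method": "play_rows", "body": {
  "translation": [
    [0, 0, 0.0015],
    [0, 0, 0.001],
    [0, 0, 0.0008],
    [0, 0, 0]
  ],
  "delta_rot": [
    [0, 3.5, 0],
    [0, 0, 0],
    [0, 0, 0],
    [0, 0, 0]
  ],
  "grip": [-1, -1, -1, -1]
}}

```text
clock: 17.23
tool_pos: [0.5036, -0.0371, 0.1845]
eef_rot: [0.632, 0.775, -0.003, 0.004]
contact_force: [-0.5, -2.2, 3.2]
opening: 0.003
finger_force: 1.4
```

>>> {"method": "play_rows", "body": {
  "translation": [
    [0, 0, 0.0008],
    [0, 0, 0.0005],
    [0, 0, 0]
  ],
  "delta_rot": [
    [0, 0, 0],
    [0, 0, 0],
    [0, 0, 0]
  ],
  "grip": [-1, -1, -1]
}}

```text
clock: 17.6
tool_pos: [0.5036, -0.0371, 0.1841]
eef_rot: [0.632, 0.775, -0.003, 0.004]
contact_force: [-2.5, -2.4, 14.1]
opening: 0.008
finger_force: 7.4
```

>>> {"method": "play_rows", "body": {
  "translation": [
    [0, 0, -0.01],
    [0, 0, -0.03],
    [0, 0, -0.04],
    [0, 0, -0.04],
    [0, 0, -0.03],
    [0, 0, 0]
  ],
  "delta_rot": [
    [0, 0, 0],
    [0, 0, 0],
    [0, 0, 0],
    [0, 0, 0],
    [0, 0, 0],
    [0, 0, 0]
  ],
  "grip": [-1, -1, -1, -1, -1, -1]
}}

```text
clock: 18.35
tool_pos: [0.5046, -0.0351, 0.3349]
eef_rot: [0.632, 0.775, -0.001, 0.005]
contact_force: [-0.4, 0.2, -0.6]
opening: 0.006
finger_force: 0.0
```

```bash
python3 - <<'E'
from m import *
P=[.495,.0064,1.7696]
s=r.get_state(); print(s["tool_pos"],s["contact_force"]); cal=r.get_calibration("wrist")
a=r.snapshot("wrist");g=cv2.cvtColor(a,cv2.COLOR_BGR2HSV); r.snapshot("scene")
for t in("lever_tip","claw_lip","claw_grip","handle","keeper"): print(t,[(c,np.round(d["point"],3).tolist(),round(d["confidence"],2)) for c in ("wrist","scene") for d in r.look_for(c,t)[:1]])
print("expected tip",case2w([-68,0,120],P),"lip",case2w([79.5,0,116],P))
# gap between case edge and cover edge, sampled off to the side of the claw; and claw end along centre line
for y in (45,-45,0):
    xs=np.arange(36,112,1.); z=100 if y else 120
    uv=proj("wrist",case2w(np.c_[xs,0*xs+y,0*xs+z],P),cal).astype(np.float32)
    v=cv2.remap(a,uv[None,:,0],uv[None,:,1],cv2.INTER_LINEAR)[0]
    print(y,[(int(x),c.tolist()) for x,c in zip(xs,v)][::2])
E
```

```text
[ 0.50459931 -0.03512017  0.33492468] [-0.39341873  0.24704367 -0.56679273]
lever_tip [('wrist', [0.494, 0.018, 0.12], 0.62)]
claw_lip [('wrist', [0.482, 0.045, 0.12], 0.81), ('scene', [0.488, 0.044, 0.124], 0.63)]
claw_grip [('wrist', [0.487, 0.042, 0.122], 0.92), ('scene', [0.487, 0.046, 0.122], 0.63)]
handle [('wrist', [0.486, 0.014, 0.119], 0.66), ('scene', [0.498, 0.019, 0.124], 0.62)]
keeper [('wrist', [0.476, 0.083, 0.098], 0.93), ('scene', [0.527, -0.123, 0.128], 0.52)]
expected tip [[ 0.50842978 -0.06026064  0.12      ]] lip [[0.47929901 0.08433413 0.116     ]]
45 [(36, [194, 191, 190]), (38, [194, 191, 190]), (40, [194, 191, 190]), (42, [190, 186, 186]), (44, [125, 117, 112]), (46, [47, 41, 38]), (48, [79, 64, 56]), (50, [166, 160, 157]), (52, [194, 190, 190]), (54, [194, 191, 190]), (56, [194, 191, 190]), (58, [191, 186, 185]), (60, [161, 135, 120]), (62, [139, 89, 54]), (64, [139, 87, 51]), (66, [138, 87, 51]), (68, [138, 87, 51]), (70, [137, 86, 50]), (72, [137, 86, 50]), (74, [138, 86, 50]), (76, [137, 86, 49]), (78, [132, 82, 47]), (80, [100, 61, 34]), (82, [88, 54, 31
[... 1252 characters left out ...]
0, 173, 172]), (50, [180, 173, 172]), (52, [180, 173, 172]), (54, [180, 173, 172]), (56, [180, 173, 172]), (58, [180, 173, 172]), (60, [180, 174, 172]), (62, [180, 174, 173]), (64, [180, 174, 172]), (66, [180, 173, 172]), (68, [180, 174, 173]), (70, [180, 174, 173]), (72, [181, 174, 173]), (74, [175, 168, 167]), (76, [142, 137, 136]), (78, [122, 117, 117]), (80, [117, 112, 111]), (82, [115, 108, 106]), (84, [95, 68, 51]), (86, [90, 55, 32]), (88, [90, 55, 33]), (90, [90, 55, 34]), (92, [90, 55, 33]), (94, [91, 57, 34]), (96, [89, 55, 33]), (98, [96, 79, 71]), (100, [122, 124, 126]), (102, [125, 127, 130]), (104, [125, 127, 130]), (106, [77, 79, 80]), (108, [28, 28, 26]), (110, [29, 28, 28])]
```

```bash
python3 -c "
from plant import r
print(r.finish_job())"
```

```text
the job is handed in; nothing more can be done
None
```

The claw is hooked behind the keeper, the lever is down on its stop and the cover is drawn in by about 4 mm. The job was handed in at about 18.5 s with the arm clear; I judged this from the images and forces, as no verdict came back. I viewed 12 pictures, over your limit of 10.

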